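Shut and lock the gauge tray gate

TASK

Lock the plug gauges away: swing the red gate shut across the mouth of the tray by pushing it with the fingertips, so that the slot in the brass locking disc on its hinge shaft lines up with the lock bar, then push the bar by its black head through the slot until it is fully home. Fingertip pushes do the whole job: pick nothing up, and leave the gauges and the iron deadweight standing where they are.

Things in the scene. Friction and masses are not known exactly. Their poses are not given: they have to be found in the camera images.
- gauge_tray: Fixed unit screwed to the bench: green steel tray, hinge foot, bar guide, keeper eye. Origin on the gate's vertical hinge axis at bench level; x points from the tray's mouth into the tray, y from the tray towards the bar's black head, z up; yaw -0.15 to 0.3 rad. Tray: floor 3 mm thick, x 0 to 150 mm, y -28 to -268 mm, walls 35 mm high on three sides, open mouth along x = 0.
- gate (a joint): Angle q of the gate and its disc, rad. 0: shut, leaf along the tray's mouth, slot exactly in line with the bar. Positive: open, the leaf points from the hinge along (-sin q, -cos q) of gauge_tray. Starts 0.45 to 1.05. No stop at shut: it can be pushed to -0.3, into the tray and against the gauges (open limit 1.25). Stiff hinge, 0.15 N m friction and 0.25 N m per rad/s, stays where it is put.
- leaf_middle (a point): Middle of the gate's leaf, 130 mm from the hinge axis, 39 mm above the bench; it turns with the gate, its x axis square to the leaf, pointing the way the leaf moves when closing, y towards the hinge. Leaf: red steel plate 5 mm thick (6 mm at its rolled edges), from 8 to 255 mm from the hinge axis, z 15 to 63 mm. To shut it, push on its -x side.
- disc_centre (a point): Centre of the locking disc's upper side, on the hinge axis, 84 mm above the bench; it turns with the gate, its y axis along the slot. Brass disc, 76 mm diameter, z 64 to 84 mm. The slot runs right across the top, parallel to the leaf, 16 mm wide, 12 mm deep, with a black floor, widened to 18 mm at the rim.
- lock_bar (a joint): Travel of the lock bar, m, towards -y of gauge_tray. 0: drawn back, nose 6 mm clear of the disc; 0.110: fully home at its stop. Starts 0 to 0.005. 3 N friction plus 15 N per m/s; stays where it is left. The disc truly blocks it unless the slot is in line; with the gate within about 0.1 rad of shut the tapered nose enters and brings the slot into line.
- bar_nose (a point): Front end of the lock bar, 78 mm above the bench, moving with the bar: on the y axis of gauge_tray at +44 mm with the bar at 0, at -66 mm when home, then past the disc and 4 mm out of the keeper eye. Steel bar 12 mm wide, 10 mm high, nose tapered to 8 mm wide over the last 8 mm; its axis crosses the hinge axis.
- push_head (a point): Centre of the flat outer face of the bar's black push head (round, 36 mm diameter, 16 mm thick, its axis along the bar), 78 mm above the bench. It lies on the y axis of gauge_tray, 212 mm from the hinge axis with the bar at 0, 102 mm when fully home. The face looks to +y of gauge_tray; push it towards -y.
- bar_guide (a point): Middle of the top of the bar guide, a fixed grey block that the bar runs through: 34 mm (x) by 40 mm (y, 44 to 84 mm from the hinge axis), 90 mm high, bolt heads to 95 mm.
- keeper_eye (a point): Middle of the top of the keeper eye, a fixed grey bracket 12 mm thick at y = -56 mm of gauge_tray, x -14 to 45 mm, 90 mm high; it arches over the gate's top edge (underside 66 mm up) from a foot inside the tray.
- plug_gauge_a: Steel plug gauge standing upright in the tray: plug 32 mm diameter and 28 mm high below, knurled handle 18 mm diameter above, 80 mm tall in all, 0.24 kg, loose. Origin: centre of its underside. Leave alone.
- plug_gauge_b: A second plug gauge, the same as plug_gauge_a. Leave alone.
- plug_gauge_c: A third plug gauge, the same as plug_gauge_a. Leave alone.
- deadweight: Squat iron deadweight on the bench on the robot's side of the lock bar: 84 mm diameter, 36 mm high, with a knob 28 mm in diameter up to 56 mm, 1.4 kg, loose. Origin: centre of its underside. Leave alone.

How it is judged:
By the outcome, as a careful person would: the job done as asked, in the order asked, and still so for the second after the job is handed in, with the robot touching nothing.
It also fails if it takes over 58 s, if anything falls off the work surface, if the arm or the gripper's body presses on something with over 40 N, if the wrist force passes 120 N, or if a joint passes its speed limit or range.

ROBOT

A 6-joint arm with a two-finger parallel gripper is mounted at the origin on the work surface. World frame = base frame: x ahead of the robot, y to its left, z up, the work surface at z = 0. Lengths are in m, angles in rad, forces in N, time in s.
With the tool pointing down it reaches from about 0.35 to 0.775 m from the base axis. Payload 5.5 kg.
Tool frame: the origin (TCP) lies on the mounting face of the last link; the fingertips stand 173 mm ahead of it and the grasp point (between the pads) lies 155 mm ahead of it; z points along the fingers, y is the direction in which the jaws open and shut (so a half turn about z gives the same grasp; the last joint's range is limited). The gripper opens to 85 mm and grips with 20 to 120 N. Pads are 22 mm wide; open, the fingers measure 114 mm over their backs; the gripper's body (76 mm by 85 mm) begins 54 mm behind the grasp point. The pads swing forward as they close: fully open they stand 13 mm farther back than shut.
Start: joints at [1.199, 0.313, 0.046, 1.304, 0, 1.431], TCP at [0.132, 0.56, 0.405] pointing down, gripper open.
Joint ranges: [-2.76, 2.76], [-0.86, 1.69], [-1.03, 1.26], [-2.2, 2.34], [-1.47, 1.5], [-3.14, 3.14]. Speed limits (rad/s): [2.57, 2.57, 3.14, 3.14, 3.14, 3.14].

INTERFACE

Orientations are given as a unit quaternion [w, x, y, z].
In Python, from workcell import get_state, eyes, env gives the robot as it stands. The module is installed in compiled form; this text tells all that it offers.
- The arm moves only by the tool carry_out, never from a script. Its argument "motion" is a list of rows, each an object of numbers: "jaw": the opening, from -1 (shut) to 1 (fully open); "tx", "ty", "tz": the shift along the tool's x, y, z in cm; "wx", "wy", "wz": the turn, a rotation vector about the tool's x, y, z in degrees. In form: [{"jaw": .., "tx": .., "ty": .., "tz": .., "wx": .., "wy": .., "wz": ..}, ...]. A call has 1 to 20 rows; each row shifts and turns the commanded pose from where the row before left it, along the tool's axes as they then stand; what a row does not reach is not made up. A row lasts 1/8 s, in which the tool goes at most 62.5 mm and 10.7 degrees, less where a joint would pass 70% of its speed; a pose out of reach is approached as far as the arm can. A call with a gripper value outside its range is refused whole. The fingers move at their own pace and stop on an object; "force" is the grip in N (left out, the last holds). Time passes only in rows, so rows that do not move let the fingers close. It gives the time, the measured TCP pose, the force and the opening at its end, in the units of the state.
- get_state(): the state, without advancing time (a new reading comes with each control period).
- eyes.read_camera(name): name is "side" or "top" or "wrist"; returns the picture (384x512x3 uint8, blue, green, red); there is no depth.
- eyes.calibration(name): a dict with "K" (3x3 intrinsics, pixels), "k1" (the pictures are not rectified: a ray, as slopes to the right and down, at radius r is drawn at 1 + k1 r^2 times it, then the intrinsics apply), "camera_from_world" (4x4, takes a point from world to camera coordinates). Camera axes: x right, y up, looking along -z (the intrinsics and any distortion apply to the point x, -y, -z); pixel columns grow to the right and rows downward; lengths in m; the calibration is good to about 2 mm. A picture is of the moment at which its call begins: read the wrist's pose just before it. calibration takes no time and is no camera call; for the wrist camera it gives the pose at the moment of the call.
- env.hand_in(): hands the job in, once; it reports no verdict.
The state is a dict: "clock": time; "joint_pos": joint angles; "qvel": joint speeds; "tau": joint torques, N m; "tcp_pos": TCP position; "orientation": TCP orientation; "wrist_force": force on the tool from outside, world axes, zero at the start; "ft_torque": the same for the moment, N m; "finger_gap": finger opening in m.
Only numpy, scipy, OpenCV 4.12 (cv2) and the standard library are available. Lean on these libraries where they do the work, as an engineer would, in place of code of your own. Each camera call takes 0.05 s, during which the arm holds its last target.

## Working session

There is one attempt and no reset: what is moved stays moved. The work goes in short steps, Python scripts to look and compute and a tool call to move; the robot and the scene stay as the last step left them, time stands still between calls to the robot, and variables do not carry over. Pictures are saved under pics/ and viewed, and the job is handed in when it is done.

Besides the shell and the picture viewer there is one more tool, called after "Call:" as name([rows], argument=value, ...), one row to a line, values as JSON. carry_out: Moves the arm, as the interface text tells. Its arguments: {"type":"object","properties":{"motion":{"type":"array"},"force":{"type":"number"}},"required":["motion"]}

```bash
mkdir -p pics; cat > h.py <<'E'
import numpy as np, cv2
from workcell import get_state, eyes, env
def snap(name,fn):
    c=eyes.calibration(name); im=eyes.read_camera(name); cv2.imwrite('pics/'+fn+'.png',im); np.savez('pics/'+fn+'.npz',K=c['K'],k1=c['k1'],T=c['camera_from_world']); return im
def load(fn):
    z=np.load('pics/'+fn+'.npz'); return cv2.imread('pics/'+fn+'.png'),dict(K=z['K'],k1=float(z['k1']),T=z['T'])
def ray(c,u,v):
    K=c['K']; d=np.array([[[u,v]]],float)
    p=cv2.undistortPoints(d,K,np.array([c['k1'],0,0,0.]))[0,0]
    T=c['T'];R=T[:3,:3];t=T[:3,3]
    return -R.T@t, R.T@np.array([p[0],-p[1],-1])
def onz(c,u,v,z):
    o,d=ray(c,u,v); return o+d*(z-o[2])/d[2]
def proj(c,P):
    q=c['T'][:3,:3]@np.asarray(P,float)+c['T'][:3,3]
    x,y=q[0]/-q[2],-q[1]/-q[2]; s=1+c['k1']*(x*x+y*y)
    return c['K'][0,0]*x*s+c['K'][0,2], c['K'][1,1]*y*s+c['K'][1,2]
E
python3 - <<'E'
from h import *
for n in ('side','top','wrist'): snap(n,n+'0')
print({k:np.round(v,3) for k,v in get_state().items()})
for n in ('side','top','wrist'):
    c=load(n+'0')[1]; print(n,c['K'][0,0],c['k1'],np.round(ray(c,256,192),3))
E
```

```text
{'clock': np.float64(0.15), 'joint_pos': array([1.199, 0.314, 0.045, 1.304, 0.   , 1.431]), 'qvel': array([-0.   , -0.003,  0.003, -0.001,  0.002, -0.002]), 'tau': array([ 2.0000e-03, -4.8106e+01,  2.9881e+01,  1.4000e-02, -0.0000e+00,
        0.0000e+00]), 'tcp_pos': array([0.132, 0.559, 0.404]), 'orientation': array([-0.   ,  0.116,  0.993, -0.001]), 'wrist_force': array([-0.8  , -0.184,  0.62 ]), 'ft_torque': array([-0.006, -0.014, -0.005]), 'finger_gap': np.float64(0.085)}
side 452.15150658608405 -0.1411114707665074 [[ 0.543 -0.591  0.788]
 [ 0.015  0.663 -0.748]]
top 464.9554348580647 -0.16628241315978212 [[ 0.495  0.037  1.177]
 [ 0.076  0.002 -0.997]]
wrist 342.18440762772957 -0.0669450332058382 [[ 0.058  0.576  0.374]
 [ 0.301 -0.072 -0.951]]
```

```bash
ls pics
```

```text
side0.npz
side0.png
top0.npz
top0.png
wrist0.npz
wrist0.png
```

View pics/top0.png

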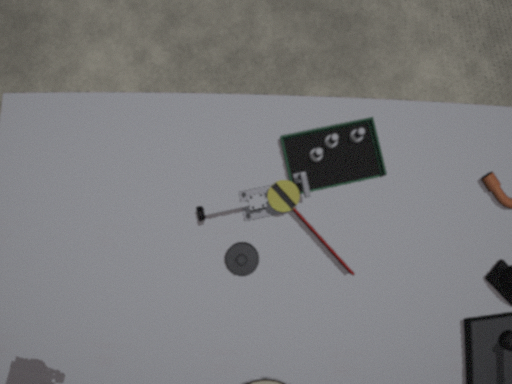

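View pics/side0.png

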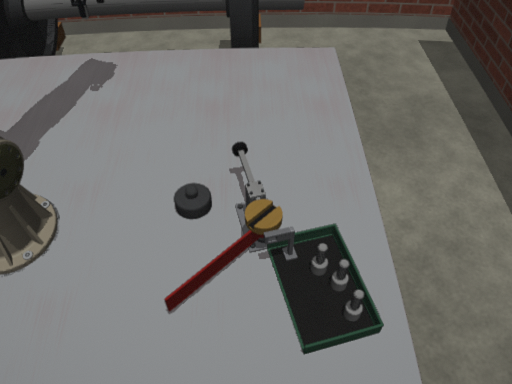

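View pics/wrist0.png

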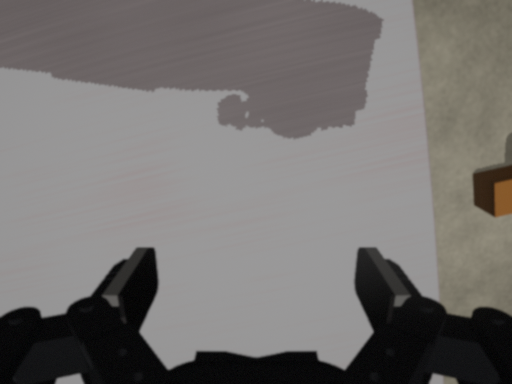

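The top view shows the disc at (284,196), the black head at (201,214), the gate leaf running to (352,272) and the deadweight at (242,259). The gauges are at about (317,154), (332,140) and (358,134). The side view agrees.

```bash
cat > meas.py <<'E'
from h import *
def blob(m):
    n,l,s,c=cv2.connectedComponentsWithStats(m.astype(np.uint8)); i=1+np.argmax(s[1:,4]); return l==i,c[i],s[i]
def run(fn,zd=0.084):
    im,c=load(fn); hsv=cv2.cvtColor(im,cv2.COLOR_BGR2HSV); H,S,V=cv2.split(hsv)
    yel=(H>14)&(H<36)&(S>90)&(V>60)
    red=((H<8)|(H>172))&(S>110)&(V>50)
    grn=(H>45)&(H<95)&(S>70)
    return im,c,yel,red,grn
if __name__=='__main__':
    for fn in ('top0','side0'):
        im,c,y,r,g=run(fn)
        m,cc,s=blob(y); pts=np.argwhere(m)[:,::-1]
        e=cv2.fitEllipse(cv2.convexHull(pts.astype(np.int32)))
        print(fn,'disc',e,onz(c,*e[0],.084))
        rm=r.copy(); 
        m,cc,s=blob(rm); p=np.argwhere(m)[:,::-1]; P=np.array([onz(c,u,v,.063)[:2] for u,v in p])
        k=P.mean(0); w,V=np.linalg.eigh(np.cov(P.T)); d=V[:,1]; t=(P-k)@d
        print('leaf',k,d,'ang',np.arctan2(d[1],d[0]),k+d*t.min(),k+d*t.max(), len(P))
        m,cc,s=blob(g); h=cv2.convexHull(np.argwhere(m)[:,::-1].astype(np.int32)); q=cv2.approxPolyDP(h,6,True)[:,0]
        for u,v in q: print('tray',u,v,onz(c,u,v,.035)[:2])
E
python3 meas.py
python3 - <<'E'
import cv2
a=cv2.imread('pics/top0.png')[100:300,180:400]; cv2.imwrite('pics/top0c.png',cv2.resize(a,None,fx=3,fy=3,interpolation=2)[:600,:])
a=cv2.imread('pics/side0.png')[130:350,160:390]; cv2.imwrite('pics/side0c.png',cv2.resize(a,(627,600),interpolation=2))
E
```

```text
top0 disc ((288.6402587890625, 189.84402465820312), (16.801284790039062, 29.344877243041992), 137.02890014648438) [ 0.58490109 -0.03745411  0.084     ]
leaf [ 0.46548584 -0.12341848] [-0.72201002 -0.6918826 ] ang -2.377499410098091 [ 0.54126342 -0.05080289] [ 0.39023146 -0.19553271] 185
tray 384 173 [ 0.63765048 -0.27950183]
tray 290 180 [ 0.61340772 -0.04366528]
tray 281 138 [ 0.71798795 -0.01918714]
tray 371 118 [ 0.77691608 -0.24643879]
side0 disc ((266.43548583984375, 220.1897735595703), (22.2158260345459, 37.0589714050293), 62.4696044921875) [ 0.5758456 -0.0421163  0.084    ]
leaf [ 0.46531218 -0.14084936] [-0.71712819 -0.69694129] ang -2.3704692633834354 [ 0.55087387 -0.0576962 ] [ 0.38959603 -0.21443413] 1327
tray 379 330 [ 0.76891665 -0.25957655]
tray 304 352 [ 0.63089278 -0.29393553]
tray 268 245 [ 0.5786183  -0.06752321]
tray 334 224 [ 0.71978858 -0.01864862]
```

View pics/top0c.png

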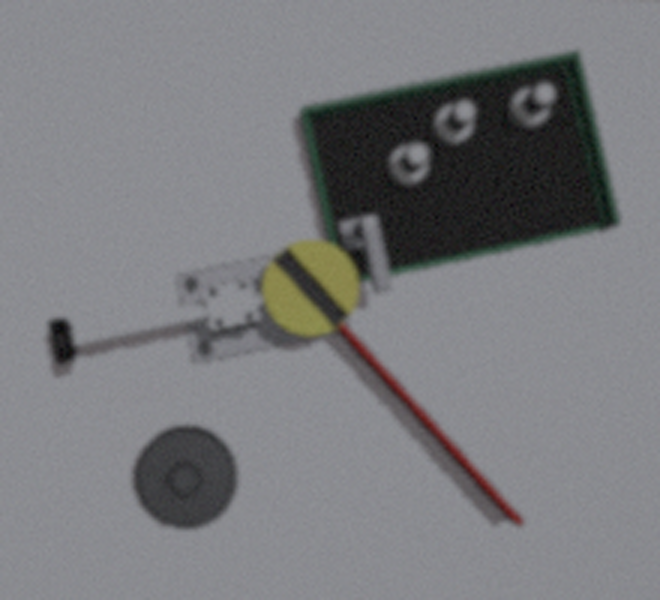

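View pics/side0c.png

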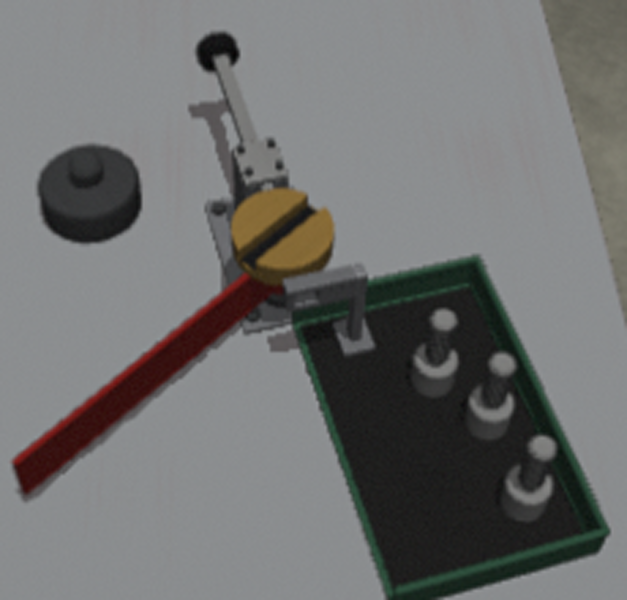

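```bash
cat > m2.py <<'E'
from meas import *
def disc(fn):
    im,c,y,r,g=run(fn)
    hsv=cv2.cvtColor(im,cv2.COLOR_BGR2HSV); H,S,V=cv2.split(hsv)
    y=((H>12)&(H<38)&(S>70)&(V>60)).astype(np.uint8)
    y=cv2.morphologyEx(y,cv2.MORPH_OPEN,np.ones((2,2)))
    n,l,s,cc=cv2.connectedComponentsWithStats(y); 
    m,_,_=blob(cv2.morphologyEx(y,cv2.MORPH_CLOSE,np.ones((9,9)))); 
    pts=np.argwhere(m)[:,::-1]
    h=cv2.convexHull(pts.astype(np.int32))
    return c,h[:,0],cv2.fitEllipse(h)
if __name__=='__main__':
    for fn in ('top0','side0'):
        c,h,e=disc(fn); print(fn,e, onz(c,*e[0],.084))
        W=np.array([onz(c,u,v,.084)[:2] for u,v in h]).astype(np.float32)
        print(cv2.minEnclosingCircle(W))
    im,c=load('top0'); g=cv2.cvtColor(im,cv2.COLOR_BGR2GRAY)
    m=np.zeros(g.shape,bool); m[195:235,190:212]=g[195:235,190:212]<70
    m,cc,s=blob(m); print('head top',cc,s,onz(c,*cc,.085))
    im,c=load('side0'); g=cv2.cvtColor(im,cv2.COLOR_BGR2GRAY)
    m=np.zeros(g.shape,bool); m[135:165,225:255]=g[135:165,225:255]<50
    m,cc,s=blob(m); print('head side',cc,s,onz(c,*cc,.078))
    im,c=load('top0')
    m=np.zeros(g.shape,bool);m[235:285,220:265]=cv2.cvtColor(im,cv2.COLOR_BGR2GRAY)[235:285,220:265]<85
    m,cc,s=blob(m); print('dw',cc,s,onz(c,*cc,.036))
    # tray corners
    im,c,y,r,g=run('top0'); print(im[120,150],im[int(138),281])
    B,G,R=[x.astype(int) for x in cv2.split(im)]
    g2=(G-R>12)&(G-B>2); g2[:, :270]=0; g2[:,400:]=0
    h=cv2.convexHull(np.argwhere(g2)[:,::-1].astype(np.int32)); q=cv2.approxPolyDP(h,5,True)[:,0]
    for u,v in q: print(u,v,onz(c,u,v,.035)[:2])
E
python3 m2.py
```

```text
top0 ((284.3476257324219, 196.62147521972656), (31.540929794311523, 32.93478775024414), 58.77462387084961) [ 0.56861373 -0.02767094  0.084     ]
((0.5689908266067505, -0.028094258159399033), 0.03915317729115486)
side0 ((263.3708801269531, 216.2869415283203), (34.112545013427734, 38.411720275878906), 78.45819854736328) [ 0.57016761 -0.03210877  0.084     ]
((0.570835292339325, -0.032445941120386124), 0.04395953193306923)
head top [200.25       213.70652174] [197 207   9  15  92] [0.522954   0.16911543 0.085     ]
head side [238.87179487 147.94871795] [233 143  14  13 117] [0.5215664  0.17470813 0.078     ]
dw [241.31519274 258.5952381 ] [225 242  33  34 882] [0.41739979 0.07094398 0.036     ]
[144 139 139] [56 67 47]
385 173 [ 0.63772851 -0.28207162]
301 192 [ 0.58442067 -0.07145169]
290 180 [ 0.61340772 -0.04366528]
281 136 [ 0.72305522 -0.01908384]
372 118 [ 0.77702066 -0.2490242 ]
```

Call:
carry_out([
  {"jaw": -1,"wz": -8.9},
  {"jaw": -1,"wz": -8.9},
  {"jaw": -1,"wz": -8.8},
  {"jaw": -1,"tx": -2.3,"ty": -4.85},
  {"jaw": -1,"tx": -2.3,"ty": -4.85},
  {"jaw": -1,"tx": -2.3,"ty": -4.85},
  {"jaw": -1,"tx": -2.3,"ty": -4.85},
  {"jaw": -1,"tx": -2.3,"ty": -4.85},
  {"jaw": -1,"tx": -2.3,"ty": -4.85},
  {"jaw": -1,"tx": -2.3,"ty": -4.85},
  {"jaw": -1,"tx": -2.3,"ty": -4.85},
  {"jaw": -1,"tx": -2.3,"ty": -4.85},
  {"jaw": -1,"tx": -2.3,"ty": -4.85},
  {"jaw": -1,"tx": -2.3,"ty": -4.85},
  {"jaw": -1,"tx": 2.34,"ty": -3.24},
  {"jaw": -1,"tx": 2.34,"ty": -3.24},
  {"jaw": -1,"tx": 2.34,"ty": -3.24},
  {"jaw": -1,"tx": 2.34,"ty": -3.24},
  {"jaw": -1,"tx": 2.34,"ty": -3.24},
  {"jaw": -1,"tx": 2.34,"ty": -3.24},
])

```text
invalid input at $.motion[0]: expected keys jaw, tx, ty, tz, wx, wy, wz
```

Call:
carry_out([
  {"jaw": -1,"tx": 0,"ty": 0,"tz": 0,"wx": 0,"wy": 0,"wz": -8.9},
  {"jaw": -1,"tx": 0,"ty": 0,"tz": 0,"wx": 0,"wy": 0,"wz": -8.9},
  {"jaw": -1,"tx": 0,"ty": 0,"tz": 0,"wx": 0,"wy": 0,"wz": -8.8},
  {"jaw": -1,"tx": -2.3,"ty": -4.85,"tz": 0,"wx": 0,"wy": 0,"wz": 0},
  {"jaw": -1,"tx": -2.3,"ty": -4.85,"tz": 0,"wx": 0,"wy": 0,"wz": 0},
  {"jaw": -1,"tx": -2.3,"ty": -4.85,"tz": 0,"wx": 0,"wy": 0,"wz": 0},
  {"jaw": -1,"tx": -2.3,"ty": -4.85,"tz": 0,"wx": 0,"wy": 0,"wz": 0},
  {"jaw": -1,"tx": -2.3,"ty": -4.85,"tz": 0,"wx": 0,"wy": 0,"wz": 0},
  {"jaw": -1,"tx": -2.3,"ty": -4.85,"tz": 0,"wx": 0,"wy": 0,"wz": 0},
  {"jaw": -1,"tx": -2.3,"ty": -4.85,"tz": 0,"wx": 0,"wy": 0,"wz": 0},
  {"jaw": -1,"tx": -2.3,"ty": -4.85,"tz": 0,"wx": 0,"wy": 0,"wz": 0},
  {"jaw": -1,"tx": -2.3,"ty": -4.85,"tz": 0,"wx": 0,"wy": 0,"wz": 0},
  {"jaw": -1,"tx": -2.3,"ty": -4.85,"tz": 0,"wx": 0,"wy": 0,"wz": 0},
  {"jaw": -1,"tx": -2.3,"ty": -4.85,"tz": 0,"wx": 0,"wy": 0,"wz": 0},
  {"jaw": -1,"tx": 2.34,"ty": -3.24,"tz": 0,"wx": 0,"wy": 0,"wz": 0},
  {"jaw": -1,"tx": 2.34,"ty": -3.24,"tz": 0,"wx": 0,"wy": 0,"wz": 0},
  {"jaw": -1,"tx": 2.34,"ty": -3.24,"tz": 0,"wx": 0,"wy": 0,"wz": 0},
  {"jaw": -1,"tx": 2.34,"ty": -3.24,"tz": 0,"wx": 0,"wy": 0,"wz": 0},
  {"jaw": -1,"tx": 2.34,"ty": -3.24,"tz": 0,"wx": 0,"wy": 0,"wz": 0},
  {"jaw": -1,"tx": 2.34,"ty": -3.24,"tz": 0,"wx": 0,"wy": 0,"wz": 0},
])

```text
clock: 2.65
tcp_pos: [0.4086, -0.1238, 0.4045]
orientation: [-0.0, -0.116, 0.993, 0.0]
wrist_force: [0.6, -0.2, 0.4]
finger_gap: -0.0001
```

```bash
python3 - <<'E'
from h import *
snap('wrist','wrist1'); snap('side','side1')
im,c=load('wrist1')
E
```

```text
(no output)
```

View pics/wrist1.png

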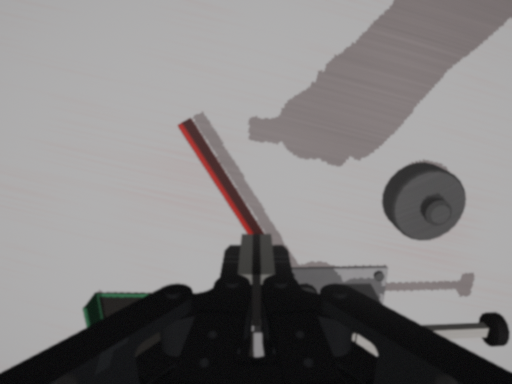

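View pics/side1.png

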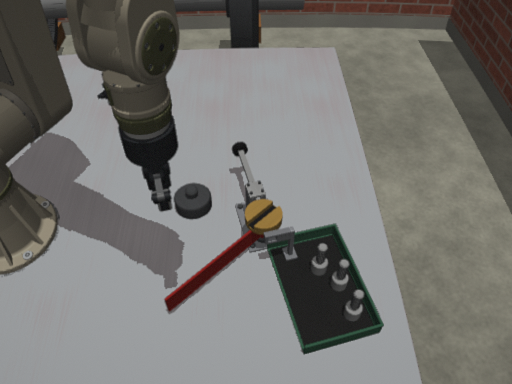

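```bash
python3 - <<'E'
import numpy as np
def p(q,r=.18): 
    h=.011*np.cos(q)+.0145*np.sin(q)+.003
    return r*np.array([-np.sin(q),-np.cos(q)])-h*np.array([np.cos(q),-np.sin(q)])
H=np.array([.569,-.029]);yw=.232;R=np.array([[np.cos(yw),-np.sin(yw)],[np.sin(yw),np.cos(yw)]])
cur=R.T@(np.array([.4086,-.1238])-H);print(cur)
for q in [1.036,.95,.85,.75,.65,.55,.45,.35,.27,.2,.14,.1,.06,0]:
    n=p(q);d=n-cur;print(q,n,'tx %.2f ty %.2f'%(-d[0]*100,d[1]*100));cur=n
E
```

```text
[-0.17789948 -0.05538029]
1.036 [-0.16561168 -0.07360171] tx -1.23 ty -1.82
0.95 [-0.15874242 -0.08746421] tx -0.69 ty -1.39
0.85 [-0.14919135 -0.10290485] tx -0.96 ty -1.54
0.75 [-0.13801094 -0.1174357 ] tx -1.12 ty -1.45
0.65 [-0.12527884 -0.13086932] tx -1.27 ty -1.34
0.55 [-0.11109731 -0.14302328] tx -1.42 ty -1.22
0.45 [-0.09559311 -0.15372396] tx -1.55 ty -1.07
0.35 [-0.07891693 -0.1628103 ] tx -1.67 ty -0.91
0.27 [-0.06484785 -0.16881921] tx -1.41 ty -0.60
0.2 [-0.0520898  -0.17310187] tx -1.28 ty -0.43
0.14 [-0.04087779 -0.17601795] tx -1.12 ty -0.29
0.1 [-0.03328575 -0.17756405] tx -0.76 ty -0.15
0.06 [-0.02561648 -0.17878565] tx -0.77 ty -0.12
0 [-0.014 -0.18 ] tx -1.16 ty -0.12
```

Call:
carry_out([
  {"jaw": -1,"tx": 0,"ty": 0,"tz": 4,"wx": 0,"wy": 0,"wz": 0},
  {"jaw": -1,"tx": 0,"ty": 0,"tz": 4,"wx": 0,"wy": 0,"wz": 0},
  {"jaw": -1,"tx": 0,"ty": 0,"tz": 4,"wx": 0,"wy": 0,"wz": 0},
  {"jaw": -1,"tx": 0,"ty": 0,"tz": 4,"wx": 0,"wy": 0,"wz": 0},
  {"jaw": -1,"tx": 0,"ty": 0,"tz": 3.6,"wx": 0,"wy": 0,"wz": 0},
  {"jaw": -1,"tx": 0,"ty": 0,"tz": 0,"wx": 0,"wy": 0,"wz": 0},
])

```text
clock: 3.5
tcp_pos: [0.4079, -0.1214, 0.2065]
orientation: [-0.003, -0.116, 0.993, 0.002]
wrist_force: [0.0, -0.0, 1.1]
finger_gap: 0.0002
```

Call:
carry_out([
  {"jaw": -1,"tx": -1.2,"ty": -1.8,"tz": 0,"wx": 0,"wy": 0,"wz": 0},
  {"jaw": -1,"tx": -0.7,"ty": -1.4,"tz": 0,"wx": 0,"wy": 0,"wz": 0},
  {"jaw": -1,"tx": -0.95,"ty": -1.55,"tz": 0,"wx": 0,"wy": 0,"wz": 0},
  {"jaw": -1,"tx": -1.1,"ty": -1.45,"tz": 0,"wx": 0,"wy": 0,"wz": 0},
  {"jaw": -1,"tx": -1.3,"ty": -1.35,"tz": 0,"wx": 0,"wy": 0,"wz": 0},
  {"jaw": -1,"tx": -1.4,"ty": -1.2,"tz": 0,"wx": 0,"wy": 0,"wz": 0},
  {"jaw": -1,"tx": -1.55,"ty": -1.05,"tz": 0,"wx": 0,"wy": 0,"wz": 0},
  {"jaw": -1,"tx": -1.65,"ty": -0.9,"tz": 0,"wx": 0,"wy": 0,"wz": 0},
  {"jaw": -1,"tx": -1.4,"ty": -0.6,"tz": 0,"wx": 0,"wy": 0,"wz": 0},
  {"jaw": -1,"tx": -1.3,"ty": -0.4,"tz": 0,"wx": 0,"wy": 0,"wz": 0},
  {"jaw": -1,"tx": -1.1,"ty": -0.3,"tz": 0,"wx": 0,"wy": 0,"wz": 0},
  {"jaw": -1,"tx": 0,"ty": 0,"tz": 0,"wx": 0,"wy": 0,"wz": 0},
])

```text
clock: 5.0
tcp_pos: [0.571, -0.2083, 0.2091]
orientation: [0.001, -0.116, 0.993, -0.001]
wrist_force: [0.4, 0.0, 0.2]
finger_gap: 0.0001
```

```bash
python3 - <<'E'
from h import *
snap('side','side2');snap('top','top2');snap('wrist','wrist2'); print(get_state()['wrist_force'],get_state()['tcp_pos'])
E
```

```text
[ 0.24302739  0.28227074 -0.80691357] [ 0.56972191 -0.20805704  0.2087971 ]
```

View pics/side2.png

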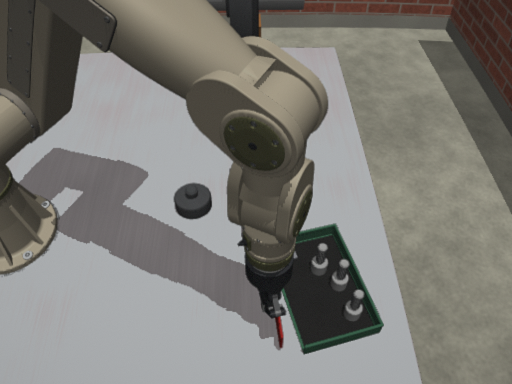

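View pics/top2.png

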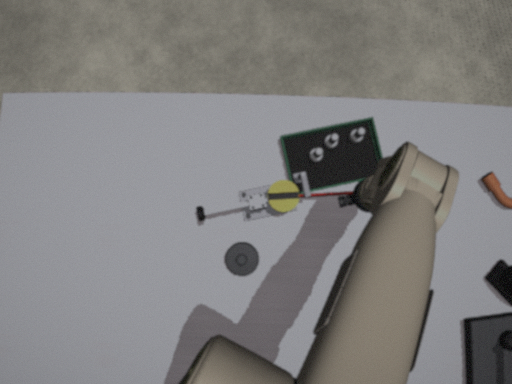

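View pics/wrist2.png

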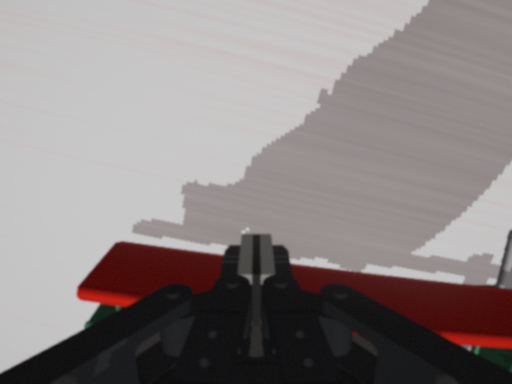

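```bash
cat > ang.py <<'E'
import sys
from meas import *
def leaf(fn,z=.063):
    im,c,y,r,g=run(fn); m,cc,s=blob(r); p=np.argwhere(m)[:,::-1]
    P=np.array([onz(c,u,v,z)[:2] for u,v in p]); k=P.mean(0); d=np.linalg.svd(P-k,full_matrices=0)[2][0]
    if d[1]>0: d=-d
    a=np.arctan2(d[1],d[0]); q1=-np.pi/2+.232-a
    H=np.array([.569,-.029]); t=k-H; a2=np.arctan2(t[1],t[0]); t=(P-k)@d
    print(fn,len(P),'k',k,'q by slope %.3f by centroid %.3f'%(q1,-np.pi/2+.232-a2),'ends',k+d*t.min(),k+d*t.max())
def slot(fn):
    im,c=load(fn); 
    u0,v0=proj(c,[.569,-.029,.084])
    g=cv2.cvtColor(im,cv2.COLOR_BGR2GRAY).astype(float)
    hsv=cv2.cvtColor(im,cv2.COLOR_BGR2HSV)
    P=[];W=[]
    for v in range(int(v0)-25,int(v0)+26):
        for u in range(int(u0)-25,int(u0)+26):
            X=onz(c,u,v,.084)[:2]
            if np.hypot(*(X-[.569,-.029]))<.030 and g[v,u]<75: P.append(X)
    P=np.array(P);k=P.mean(0);d=np.linalg.svd(P-k)[2][0]
    if d[1]>0:d=-d
    print(fn,'slot',len(P),k,'q %.3f'%(-np.pi/2+.232-np.arctan2(d[1],d[0])))
for f in sys.argv[1:]:
    leaf(f)
    if f.startswith('top'): slot(f)
E
python3 ang.py top0 top2 wrist2
```

```text
top0 185 k [ 0.46548584 -0.12341848] q by slope 1.039 by centroid 1.063 ends [ 0.54126342 -0.05080289] [ 0.39023146 -0.19553271]
top0 slot 138 [ 0.56843248 -0.027774  ] q 1.047
top2 66 k [ 0.57990729 -0.13988207] q by slope 0.152 by centroid 0.134 ends [ 0.57633037 -0.09542052] [ 0.58396926 -0.19037293]
top2 slot 126 [ 0.57174258 -0.02875687] q 0.147
wrist2 8330 k [ 0.56370984 -0.13579792] q by slope 0.317 by centroid 0.281 ends [ 0.56771163 -0.08874443] [ 0.55848097 -0.19727943]
```

Call:
carry_out([
  {"jaw": -1,"tx": -0.7,"ty": -0.1,"tz": 0,"wx": 0,"wy": 0,"wz": 0},
  {"jaw": -1,"tx": -0.6,"ty": -0.1,"tz": 0,"wx": 0,"wy": 0,"wz": 0},
  {"jaw": -1,"tx": -0.5,"ty": -0.1,"tz": 0,"wx": 0,"wy": 0,"wz": 0},
  {"jaw": -1,"tx": -0.3,"ty": 0,"tz": 0,"wx": 0,"wy": 0,"wz": 0},
  {"jaw": -1,"tx": -0.2,"ty": 0,"tz": 0,"wx": 0,"wy": 0,"wz": 0},
  {"jaw": -1,"tx": -0.1,"ty": 0,"tz": 0,"wx": 0,"wy": 0,"wz": 0},
  {"jaw": -1,"tx": 0,"ty": 0,"tz": 0,"wx": 0,"wy": 0,"wz": 0},
  {"jaw": -1,"tx": 0,"ty": 0,"tz": 0,"wx": 0,"wy": 0,"wz": 0},
])

```text
clock: 6.15
tcp_pos: [0.594, -0.2055, 0.2088]
orientation: [0.0, -0.116, 0.993, 0.0]
wrist_force: [0.5, -0.2, 0.1]
finger_gap: 0.0002
```

```bash
python3 - <<'E'
from h import *
snap('top','top3'); print(get_state()['wrist_force'],get_state()['tcp_pos'])
im,c=load('top3'); a=im[100:300,180:400]; cv2.imwrite('pics/top3c.png',cv2.resize(a,None,fx=3,fy=3,interpolation=2))
E
python3 ang.py top3
```

```text
[-0.04144057 -0.33327529  0.66329095] [ 0.59397343 -0.20543988  0.20885981]
top3 66 k [ 0.59131968 -0.12241059] q by slope 0.021 by centroid -0.003 ends [ 0.58490124 -0.09249133] [ 0.59851777 -0.15596415]
top3 slot 126 [ 0.57247131 -0.02861195] q 0.026
```

View pics/top3c.png

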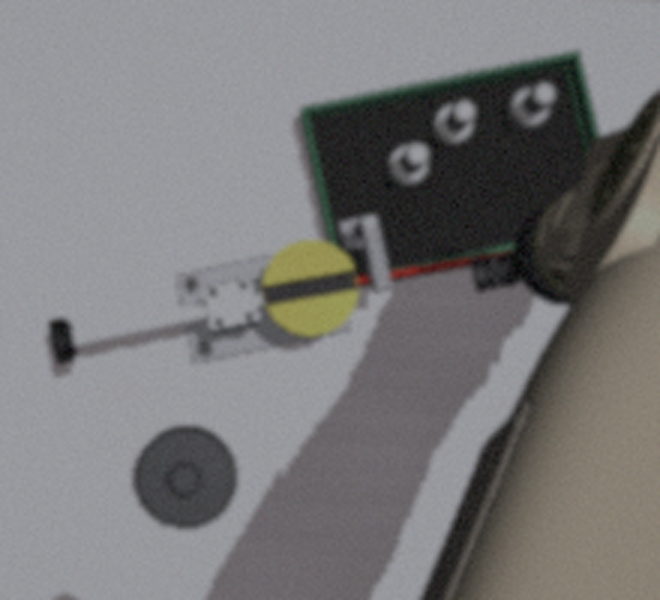

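Call:
carry_out([
  {"jaw": -1,"tx": 1.5,"ty": 0,"tz": 0,"wx": 0,"wy": 0,"wz": 0},
  {"jaw": -1,"tx": 1.5,"ty": 0,"tz": 0,"wx": 0,"wy": 0,"wz": 0},
  {"jaw": -1,"tx": 0,"ty": 0,"tz": -3.5,"wx": 0,"wy": 0,"wz": 0},
  {"jaw": -1,"tx": 0,"ty": 0,"tz": -3.5,"wx": 0,"wy": 0,"wz": 0},
  {"jaw": -1,"tx": 0,"ty": 0,"tz": -3.5,"wx": 0,"wy": 0,"wz": 0},
  {"jaw": -1,"tx": -0.5,"ty": 4.8,"tz": 0,"wx": 0,"wy": 0,"wz": 0},
  {"jaw": -1,"tx": -0.5,"ty": 4.8,"tz": 0,"wx": 0,"wy": 0,"wz": 0},
  {"jaw": -1,"tx": -0.5,"ty": 4.8,"tz": 0,"wx": 0,"wy": 0,"wz": 0},
  {"jaw": -1,"tx": -0.5,"ty": 4.8,"tz": 0,"wx": 0,"wy": 0,"wz": 0},
  {"jaw": -1,"tx": -0.5,"ty": 4.8,"tz": 0,"wx": 0,"wy": 0,"wz": 0},
  {"jaw": -1,"tx": -0.5,"ty": 4.8,"tz": 0,"wx": 0,"wy": 0,"wz": 0},
  {"jaw": -1,"tx": -0.5,"ty": 4.8,"tz": 0,"wx": 0,"wy": 0,"wz": 0},
  {"jaw": -1,"tx": -0.5,"ty": 4.8,"tz": 0,"wx": 0,"wy": 0,"wz": 0},
  {"jaw": -1,"tx": -0.5,"ty": 4.8,"tz": 0,"wx": 0,"wy": 0,"wz": 0},
  {"jaw": -1,"tx": 0,"ty": 0,"tz": 0,"wx": 0,"wy": 0,"wz": 10},
  {"jaw": -1,"tx": 0,"ty": 0,"tz": 0,"wx": 0,"wy": 0,"wz": 10},
  {"jaw": -1,"tx": 0,"ty": 0,"tz": 0,"wx": 0,"wy": 0,"wz": 10},
  {"jaw": -1,"tx": 0,"ty": 0,"tz": 0,"wx": 0,"wy": 0,"wz": 10},
  {"jaw": -1,"tx": 0,"ty": 0,"tz": 0,"wx": 0,"wy": 0,"wz": 10},
  {"jaw": -1,"tx": 0,"ty": 0,"tz": 0,"wx": 0,"wy": 0,"wz": 10},
])

```text
clock: 8.7
tcp_pos: [0.5082, 0.2175, 0.3136]
orientation: [-0.0, 0.399, 0.917, -0.0]
wrist_force: [0.7, 0.8, 0.3]
finger_gap: 0.0001
```

Call:
carry_out([
  {"jaw": -1,"tx": 0,"ty": 0,"tz": 0,"wx": 0,"wy": 0,"wz": 10},
  {"jaw": -1,"tx": 0,"ty": 0,"tz": 0,"wx": 0,"wy": 0,"wz": 10},
  {"jaw": -1,"tx": 0,"ty": 0,"tz": 0,"wx": 0,"wy": 0,"wz": 10},
  {"jaw": -1,"tx": 0,"ty": 0,"tz": 0,"wx": 0,"wy": 0,"wz": 0},
  {"jaw": -1,"tx": 0,"ty": 0,"tz": 0,"wx": 0,"wy": 0,"wz": 0},
])

```text
clock: 9.32
tcp_pos: [0.5086, 0.2179, 0.3137]
orientation: [-0.0, 0.619, 0.785, -0.0]
wrist_force: [0.4, 0.8, 0.1]
finger_gap: -0.0002
```

```bash
python3 - <<'E'
from h import *
snap('top','top4'); snap('side','side4'); s=get_state(); print(s['wrist_force'],s['tcp_pos'],s['orientation'],s['clock'])
H=np.array([.569,-.029]);yw=.232;R=np.array([[np.cos(yw),-np.sin(yw)],[np.sin(yw),np.cos(yw)]])
print('tray',R.T@(s['tcp_pos'][:2]-H))
E
python3 ang.py top4
```

```text
[-0.43910335 -0.21460575  0.18142015] [0.50879587 0.2181454  0.3137208 ] [-2.02952973e-05  6.19724679e-01  7.84819292e-01  2.76604960e-05] 9.425
tray [-0.00176641  0.2543664 ]
top4 181 k [ 0.60166037 -0.17347516] q by slope 0.032 by centroid 0.010 ends [ 0.58522777 -0.09244891] [ 0.62111129 -0.2693842 ]
top4 slot 130 [ 0.57233312 -0.02888507] q 0.031
```

View pics/side4.png

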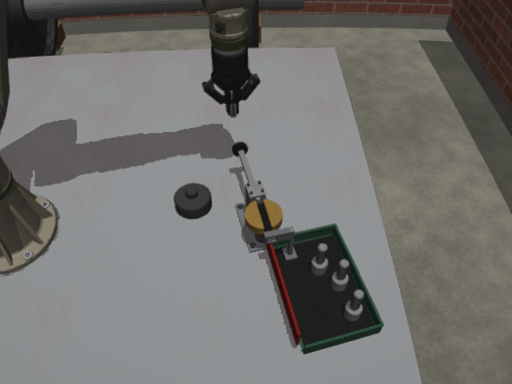

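View pics/top4.png

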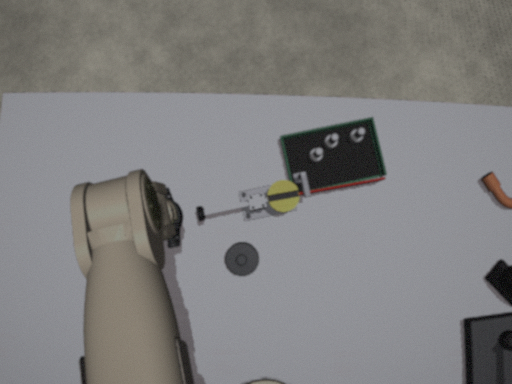

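Call:
carry_out([
  {"jaw": -1,"tx": 0,"ty": 0.2,"tz": 2.5,"wx": 0,"wy": 0,"wz": 0},
  {"jaw": -1,"tx": 0,"ty": 0,"tz": 2.6,"wx": 0,"wy": 0,"wz": 0},
  {"jaw": -1,"tx": 0,"ty": 0,"tz": 2.5,"wx": 0,"wy": 0,"wz": 0},
  {"jaw": -1,"tx": 0,"ty": 0,"tz": 0,"wx": 0,"wy": 0,"wz": 0},
  {"jaw": -1,"tx": -1,"ty": 0,"tz": 0,"wx": 0,"wy": 0,"wz": 0},
  {"jaw": -1,"tx": -1,"ty": 0,"tz": 0,"wx": 0,"wy": 0,"wz": 0},
  {"jaw": -1,"tx": -0.5,"ty": 0,"tz": 0,"wx": 0,"wy": 0,"wz": 0},
  {"jaw": -1,"tx": -0.5,"ty": 0,"tz": 0,"wx": 0,"wy": 0,"wz": 0},
  {"jaw": -1,"tx": -0.5,"ty": 0,"tz": 0,"wx": 0,"wy": 0,"wz": 0},
  {"jaw": -1,"tx": -0.5,"ty": 0,"tz": 0,"wx": 0,"wy": 0,"wz": 0},
  {"jaw": -1,"tx": -0.5,"ty": 0,"tz": 0,"wx": 0,"wy": 0,"wz": 0},
])

```text
clock: 10.8
tcp_pos: [0.5214, 0.1751, 0.238]
orientation: [-0.0, 0.62, 0.785, 0.001]
wrist_force: [-0.9, 4.0, 1.5]
finger_gap: -0.0001
```

```bash
python3 - <<'E'
from h import *
snap('top','top5'); snap('side','side5'); s=get_state(); print(s['wrist_force'],s['tcp_pos'],s['clock'])
for n in ('top5','side5'):
    im,c=load(n); a=im[90:290,180:400] if n=='top5' else im[90:290,160:380]; cv2.imwrite('pics/%sc.png'%n,cv2.resize(a,None,fx=3,fy=3,interpolation=2))
E
python3 ang.py top5
```

```text
[0.30216843 0.9562203  1.0875748 ] [0.52151085 0.17469273 0.23781752] 10.9
top5 178 k [ 0.60152834 -0.17288833] q by slope 0.032 by centroid 0.010 ends [ 0.58525746 -0.09244419] [ 0.6210484  -0.26939655]
top5 slot 127 [ 0.57248517 -0.02913575] q 0.033
```

View pics/top5c.png

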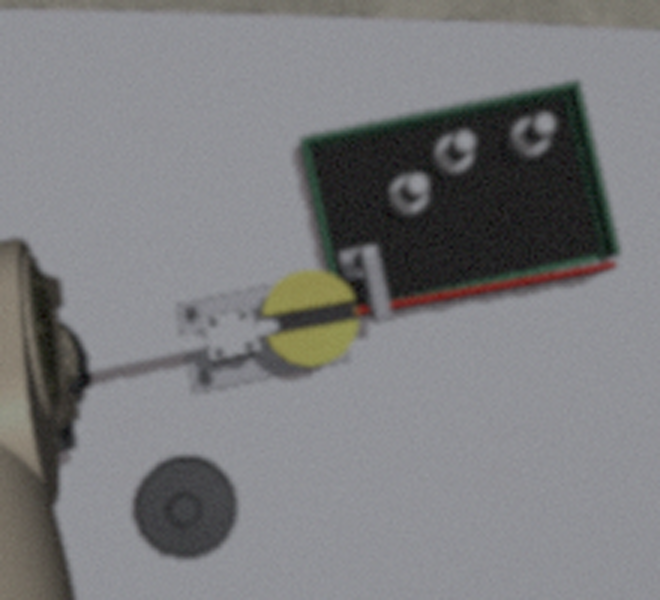

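View pics/side5c.png

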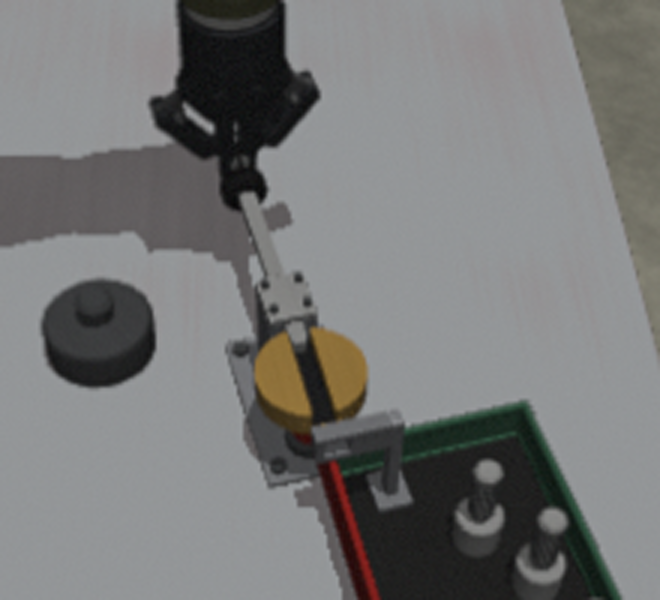

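Call:
carry_out([
  {"jaw": -1,"tx": -0.5,"ty": 0,"tz": 0,"wx": 0,"wy": 0,"wz": 0},
  {"jaw": -1,"tx": -0.5,"ty": 0,"tz": 0,"wx": 0,"wy": 0,"wz": 0},
  {"jaw": -1,"tx": -0.5,"ty": 0,"tz": 0,"wx": 0,"wy": 0,"wz": 0},
  {"jaw": -1,"tx": -0.5,"ty": 0,"tz": 0,"wx": 0,"wy": 0,"wz": 0},
  {"jaw": -1,"tx": -0.8,"ty": 0,"tz": 0,"wx": 0,"wy": 0,"wz": 0},
  {"jaw": -1,"tx": -0.8,"ty": 0,"tz": 0,"wx": 0,"wy": 0,"wz": 0},
  {"jaw": -1,"tx": -0.8,"ty": 0,"tz": 0,"wx": 0,"wy": 0,"wz": 0},
  {"jaw": -1,"tx": -0.8,"ty": 0,"tz": 0,"wx": 0,"wy": 0,"wz": 0},
  {"jaw": -1,"tx": -0.8,"ty": 0,"tz": 0,"wx": 0,"wy": 0,"wz": 0},
  {"jaw": -1,"tx": -0.8,"ty": 0,"tz": 0,"wx": 0,"wy": 0,"wz": 0},
  {"jaw": -1,"tx": -0.8,"ty": 0,"tz": 0,"wx": 0,"wy": 0,"wz": 0},
  {"jaw": -1,"tx": -0.5,"ty": 0,"tz": 0,"wx": 0,"wy": 0,"wz": 0},
])

```text
clock: 12.4
tcp_pos: [0.54, 0.0956, 0.2376]
orientation: [-0.0, 0.62, 0.784, -0.0]
wrist_force: [1.6, 3.4, 0.6]
finger_gap: -0.0001
```

```bash
python3 - <<'E'
from h import *
s=get_state(); print(s['wrist_force'],s['tcp_pos'],s['clock'])
H=np.array([.569,-.029]);yw=.232;R=np.array([[np.cos(yw),-np.sin(yw)],[np.sin(yw),np.cos(yw)]])
print('tray',R.T@(s['tcp_pos'][:2]-H))
E
```

```text
[1.58242448 3.35489729 0.64982509] [0.53995836 0.09563395 0.23763423] 12.4
tray [0.00039282 0.1279722 ]
```

Call:
carry_out([
  {"jaw": -1,"tx": -0.4,"ty": 0,"tz": 0,"wx": 0,"wy": 0,"wz": 0},
  {"jaw": -1,"tx": -0.4,"ty": 0,"tz": 0,"wx": 0,"wy": 0,"wz": 0},
  {"jaw": -1,"tx": -0.3,"ty": 0,"tz": 0,"wx": 0,"wy": 0,"wz": 0},
  {"jaw": -1,"tx": -0.2,"ty": 0,"tz": 0,"wx": 0,"wy": 0,"wz": 0},
])

```text
clock: 12.9
tcp_pos: [0.5426, 0.0843, 0.2376]
orientation: [-0.001, 0.62, 0.785, 0.001]
wrist_force: [-0.0, 11.9, 3.1]
finger_gap: 0.0001
```

Call:
carry_out([
  {"jaw": -1,"tx": -0.2,"ty": 0,"tz": 0,"wx": 0,"wy": 0,"wz": 0},
])

```text
clock: 13.02
tcp_pos: [0.5427, 0.0836, 0.2377]
orientation: [-0.003, 0.619, 0.785, 0.002]
wrist_force: [-1.5, 18.4, 3.1]
finger_gap: 0.0001
```

Call:
carry_out([
  {"jaw": -1,"tx": -0.2,"ty": 0,"tz": 0,"wx": 0,"wy": 0,"wz": 0},
])

```text
clock: 13.15
tcp_pos: [0.5428, 0.0829, 0.2377]
orientation: [-0.004, 0.619, 0.785, 0.004]
wrist_force: [-2.9, 24.7, 4.8]
finger_gap: 0.0001
```

Call:
carry_out([
  {"jaw": -1,"tx": 0.6,"ty": 0,"tz": 0,"wx": 0,"wy": 0,"wz": 0},
  {"jaw": -1,"tx": 2,"ty": 0,"tz": 0,"wx": 0,"wy": 0,"wz": 0},
  {"jaw": -1,"tx": 4,"ty": 0,"tz": 0,"wx": 0,"wy": 0,"wz": 0},
  {"jaw": -1,"tx": 5,"ty": 0,"tz": 0,"wx": 0,"wy": 0,"wz": 0},
  {"jaw": -1,"tx": 3,"ty": 0,"tz": -3,"wx": 0,"wy": 0,"wz": 0},
  {"jaw": -1,"tx": 0,"ty": 0,"tz": -4,"wx": 0,"wy": 0,"wz": 0},
  {"jaw": -1,"tx": 0,"ty": 0,"tz": 0,"wx": 0,"wy": 0,"wz": 0},
  {"jaw": -1,"tx": 0,"ty": 0,"tz": 0,"wx": 0,"wy": 0,"wz": 0},
])

```text
clock: 14.15
tcp_pos: [0.5097, 0.2218, 0.3072]
orientation: [-0.0, 0.62, 0.784, -0.001]
wrist_force: [-0.6, -0.1, 0.1]
finger_gap: 0.0002
```

```bash
python3 - <<'E'
from h import *
snap('top','top6'); snap('side','side6'); s=get_state(); print(s['wrist_force'],s['tcp_pos'],s['clock'])
for n in ('top6','side6'):
    im,c=load(n); a=im[140:265,190:390] if n=='top6' else im[130:290,190:390]; cv2.imwrite('pics/%sc.png'%n,cv2.resize(a,None,fx=3.7,fy=3.7,interpolation=2))
    H=np.array([.569,-.029]);yw=.232;R=np.array([[np.cos(yw),-np.sin(yw)],[np.sin(yw),np.cos(yw)]])
    g=cv2.cvtColor(im,cv2.COLOR_BGR2GRAY)
    for nm,p in (('head centre',(0,.094,.078)),('nose',(0,-.066,.078)),('keeper',(0,-.062,.090))):
        P=[*(H+R@np.array(p[:2])),p[2]]; print(n,nm,np.round(proj(c,P),1))
im,c=load('side6'); g=cv2.cvtColor(im,cv2.COLOR_BGR2GRAY); u0,v0=map(int,proj(c,[*(H+R@np.array([0,.094])),.078]))
m=np.zeros(g.shape,bool); m[v0-15:v0+15,u0-15:u0+15]=g[v0-15:v0+15,u0-15:u0+15]<50
n,l,st,cc=cv2.connectedComponentsWithStats(m.astype(np.uint8)); i=1+np.argmax(st[1:,4]); print(cc[i],st[i],R.T@(onz(c,*cc[i],.078)[:2]-H))
E
python3 ang.py top6
```

```text
[ 0.12238276 -0.01960661 -0.12475781] [0.50954024 0.22146162 0.30633072] 14.25
top6 head centre [245.9 204.7]
top6 nose [311.9 191. ]
top6 keeper [310.8 190.9]
side6 head centre [251.  183.6]
side6 nose [271.9 243.1]
side6 keeper [271.4 237.8]
[250.50549451 178.47252747] [244 175  15  10  91] [0.00263125 0.10874194]
top6 171 k [ 0.60184462 -0.17430914] q by slope 0.031 by centroid 0.010 ends [ 0.58563145 -0.09479499] [ 0.62122609 -0.26936155]ang.py:20: RuntimeWarning: Mean of empty slice.
  P=np.array(P);k=P.mean(0);d=np.linalg.svd(P-k)[2][0]
  ret = ret.dtype.type(ret / rcount)
Traceback (most recent call last):
  File "ang.py", line 25, in <module>
    if f.startswith('top'): slot(f)
                            ~~~~^^^
  File "ang.py", line 20, in slot
    P=np.array(P);k=P.mean(0);d=np.linalg.svd(P-k)[2][0]
                                ~~~~~~~~~~~~~^^^^^
numpy.linalg.LinAlgError: 1-dimensional array given. Array must be at least two-dimensional
```

View pics/top6c.png

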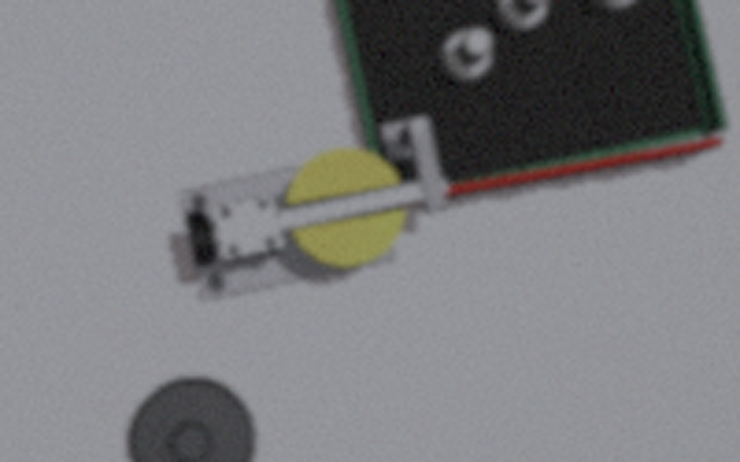

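View pics/side6c.png

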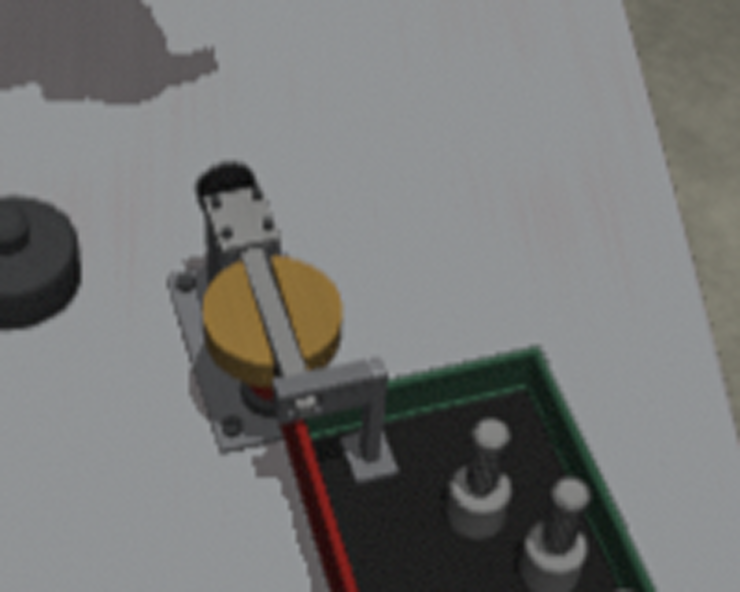

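```bash
python3 - <<'E'
from h import *
from meas import blob
H=np.array([.569,-.029]);yw=.232;R=np.array([[np.cos(yw),-np.sin(yw)],[np.sin(yw),np.cos(yw)]])
for f,box in (('top0',(195,235,190,212)),('top6',(190,220,236,250))):
    im,c=load(f); g=cv2.cvtColor(im,cv2.COLOR_BGR2GRAY); a,b,d,e=box
    for th in (55,65,75):
        m=np.zeros(g.shape,bool); m[a:b,d:e]=g[a:b,d:e]<th; m,cc,s=blob(m); print(f,th,cc,s,R.T@(onz(c,*cc,.090)[:2]-H))
im,c=load('side6'); a=im[222:262,250:300]; cv2.imwrite('pics/side6d.png',cv2.resize(a,None,fx=14,fy=14,interpolation=2))
im,c=load('top6'); a=im[180:215,230:330]; cv2.imwrite('pics/top6d.png',cv2.resize(a,None,fx=8,fy=8,interpolation=2))
E
```

```text
top0 55 [200.22666667 213.49333333] [197 207   8  14  75] [0.0009764  0.20279291]
top0 65 [200.2        213.54117647] [197 207   8  14  85] [0.0008792  0.20287638]
top0 75 [200.21505376 213.7311828 ] [197 207   9  15  93] [0.00043575 0.2029291 ]
top6 55 [244.07246377 204.26086957] [241 197   7  15  69] [0.00131313 0.09781664]
top6 65 [244.    204.175] [241 197   7  15  80] [0.00154458 0.09794201]
top6 75 [244.13684211 204.09473684] [241 194   8  18  95] [0.00166351 0.09759054]
```

View pics/side6d.png

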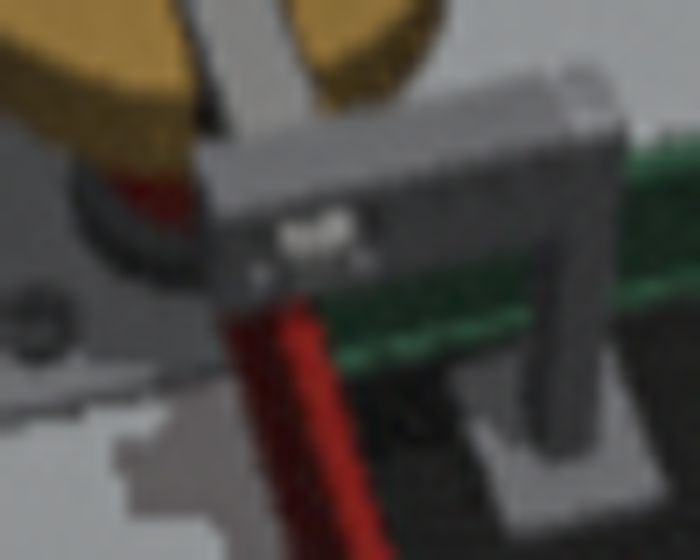

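View pics/top6d.png

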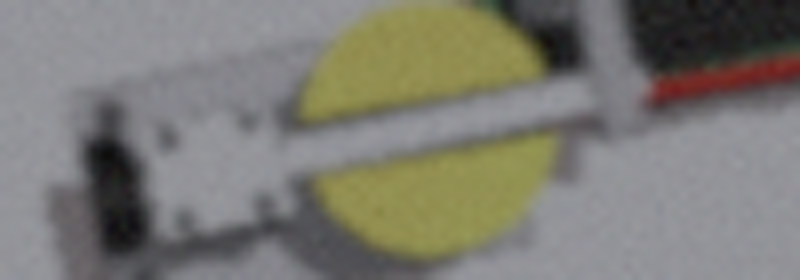

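The gate is across the mouth and the bar runs through the disc and keeper, with its nose showing at about (273,238) in the side view. The force rose to 25 N at the end of travel. The head estimate in the top view is a few mm ambiguous, so I'll press once more to confirm the bar is on its stop.

Call:
carry_out([
  {"jaw": -1,"tx": 0,"ty": 0,"tz": 4,"wx": 0,"wy": 0,"wz": 0},
  {"jaw": -1,"tx": -3,"ty": 0,"tz": 2.9,"wx": 0,"wy": 0,"wz": 0},
  {"jaw": -1,"tx": -4,"ty": 0,"tz": 0,"wx": 0,"wy": 0,"wz": 0},
  {"jaw": -1,"tx": -3.5,"ty": 0,"tz": 0,"wx": 0,"wy": 0,"wz": 0},
  {"jaw": -1,"tx": -1.2,"ty": 0,"tz": 0,"wx": 0,"wy": 0,"wz": 0},
  {"jaw": -1,"tx": -0.4,"ty": 0,"tz": 0,"wx": 0,"wy": 0,"wz": 0},
  {"jaw": -1,"tx": 0,"ty": 0,"tz": 0,"wx": 0,"wy": 0,"wz": 0},
])

```text
clock: 15.12
tcp_pos: [0.5378, 0.1044, 0.2385]
orientation: [-0.0, 0.62, 0.784, -0.0]
wrist_force: [-0.5, 0.4, -0.7]
finger_gap: 0.0001
```

```bash
cat > tip.py <<'E'
from h import *
from scipy.spatial.transform import Rotation as Ro
H=np.array([.569,-.029]);yw=.232;R=np.array([[np.cos(yw),-np.sin(yw)],[np.sin(yw),np.cos(yw)]])
s=get_state(); q=s['orientation']; A=Ro.from_quat([q[1],q[2],q[3],q[0]]).as_matrix()
t=s['tcp_pos']+A@[0,0,.155]
print('clock',s['clock'],'F tray',np.round(R.T@s['wrist_force'][:2],1),'tcp py %.4f tip py %.4f z %.4f'%((R.T@(s['tcp_pos'][:2]-H))[1],(R.T@(t[:2]-H))[1],t[2]))
E
python3 tip.py
```

```text
clock 15.125 F tray [-0.4  0.5] tcp py 0.1370 tip py 0.1371 z 0.0835
```

Call:
carry_out([
  {"jaw": -1,"tx": -0.9,"ty": 0,"tz": 0,"wx": 0,"wy": 0,"wz": 0},
  {"jaw": -1,"tx": -0.6,"ty": 0,"tz": 0,"wx": 0,"wy": 0,"wz": 0},
  {"jaw": -1,"tx": -0.4,"ty": 0,"tz": 0,"wx": 0,"wy": 0,"wz": 0},
  {"jaw": -1,"tx": 0,"ty": 0,"tz": 0,"wx": 0,"wy": 0,"wz": 0},
])

```text
clock: 15.62
tcp_pos: [0.5425, 0.0853, 0.2387]
orientation: [-0.0, 0.62, 0.784, 0.0]
wrist_force: [0.5, 1.9, -0.7]
finger_gap: -0.0001
```

```bash
python3 tip.py
```

```text
clock 15.625 F tray [0.9 1.8] tcp py 0.1173 tip py 0.1174 z 0.0837
```

Call:
carry_out([
  {"jaw": -1,"tx": -0.4,"ty": 0,"tz": 0,"wx": 0,"wy": 0,"wz": 0},
  {"jaw": -1,"tx": 0,"ty": 0,"tz": 0,"wx": 0,"wy": 0,"wz": 0},
])

```text
clock: 15.88
tcp_pos: [0.5428, 0.0837, 0.2388]
orientation: [-0.003, 0.619, 0.785, 0.002]
wrist_force: [-2.1, 12.2, 2.4]
finger_gap: -0.0001
```

```bash
python3 tip.py
```

```text
clock 15.875 F tray [ 0.7 12.3] tcp py 0.1157 tip py 0.1169 z 0.0838
```

Call:
carry_out([
  {"jaw": -1,"tx": -0.3,"ty": 0,"tz": 0,"wx": 0,"wy": 0,"wz": 0},
  {"jaw": -1,"tx": 0,"ty": 0,"tz": 0,"wx": 0,"wy": 0,"wz": 0},
])

```text
clock: 16.12
tcp_pos: [0.5428, 0.0828, 0.2388]
orientation: [-0.005, 0.619, 0.786, 0.004]
wrist_force: [-3.3, 21.7, 4.5]
finger_gap: 0.0005
```

```bash
python3 tip.py
```

```text
clock 16.125 F tray [ 1.7 21.9] tcp py 0.1148 tip py 0.1168 z 0.0838
```

The tip held at 116.8 mm while the force rose from 12 to 22 N, so this is a hard stop, and the head sits against the guide. Next I'll retreat and do the last check.

Call:
carry_out([
  {"jaw": -1,"tx": 0.8,"ty": 0,"tz": 0,"wx": 0,"wy": 0,"wz": 0},
  {"jaw": -1,"tx": 2,"ty": 0,"tz": 0,"wx": 0,"wy": 0,"wz": 0},
  {"jaw": -1,"tx": 4,"ty": 0,"tz": 0,"wx": 0,"wy": 0,"wz": 0},
  {"jaw": -1,"tx": 5,"ty": 0,"tz": 0,"wx": 0,"wy": 0,"wz": 0},
  {"jaw": -1,"tx": 3,"ty": 0,"tz": -3,"wx": 0,"wy": 0,"wz": 0},
  {"jaw": -1,"tx": 0,"ty": 0,"tz": -4,"wx": 0,"wy": 0,"wz": 0},
  {"jaw": -1,"tx": 0,"ty": 0,"tz": 0,"wx": 0,"wy": 0,"wz": 0},
  {"jaw": -1,"tx": 0,"ty": 0,"tz": 0,"wx": 0,"wy": 0,"wz": 0},
])

```text
clock: 17.12
tcp_pos: [0.5097, 0.223, 0.3084]
orientation: [0.0, 0.62, 0.784, -0.0]
wrist_force: [-0.7, -0.8, 0.3]
finger_gap: 0.0002
```

```bash
python3 - <<'E'
from h import *
snap('top','top7'); snap('side','side7')
a=cv2.imread('pics/top7.png')[90:300,170:400]; b=cv2.imread('pics/side7.png')[120:350,160:390]
cv2.imwrite('pics/fin7.png',np.hstack([cv2.resize(a,(400,365),interpolation=2),cv2.resize(b,(365,365),interpolation=2)]))
for x,y in (('top0','top7'),):
    d=cv2.absdiff(cv2.imread('pics/%s.png'%x),cv2.imread('pics/%s.png'%y)).max(2); print('gauges',d[125:165,308:368].max(),'dw',d[240:278,222:262].max())
E
python3 ang.py top7 2>/dev/null
```

```text
gauges 27 dw 17
top7 176 k [ 0.6018714  -0.17454424] q by slope 0.031 by centroid 0.010 ends [ 0.58562857 -0.09479619] [ 0.62118516 -0.26936975]
```

View pics/fin7.png

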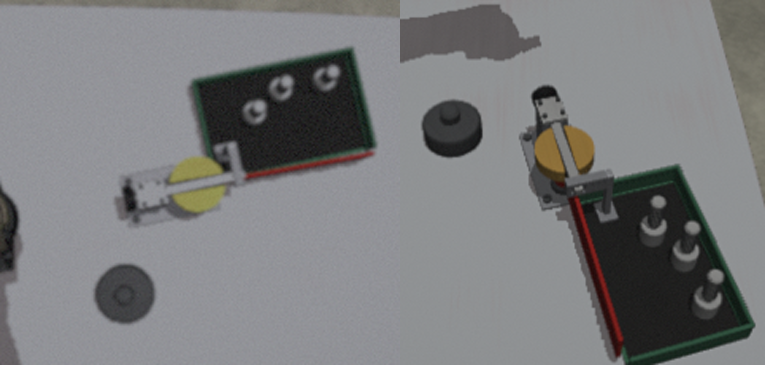

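The gate lies along the tray's mouth and the bar runs through the disc and keeper. The gauges and deadweight are unmoved, and the arm is clear.

```bash
python3 -c "
from workcell import env
print(env.hand_in())"
```

```text
the job is handed in; nothing more can be done
None
```

I pushed the gate shut with the closed fingertips, then pushed the lock bar by its black head through the disc slot to its stop. The job was handed in at about 17 s of the 58 s allowed.

**Checks that agreed**
- **Bar home:** on a second press the tip did not move while the force rose from 12 to 22 N, so the bar is on a hard stop. The nose shows in the keeper eye and the head sits against the guide.
- **Nothing else moved:** before-and-after pictures show the gauges and deadweight where they were. The highest wrist force I read was about 25 N, and the arm stands clear of everything.

**Checks that disagreed slightly**
- **Gate angle:** the pictures gave 0.01 to 0.03 rad, which is within my uncertainty for the tray's yaw. The bar is through the slot.
- **Bar travel:** the top view put the head about 3 to 4 mm short of home. I put this down to viewing angle and calibration and went by the hard stop instead.

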